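Stack and close the desk pots on the reception counter

TASK

Tidy the reception counter for the evening. On the burgundy stand set the blue pot, stack the yellow pot on it and close that with the white lid; on the black stand set the green pot and close it with the orange lid. Everything must sit fully down, keep the pots upright on the way so that nothing spills, and leave the bell, the stamp and the stapler where they are.

Things in the scene. Friction and masses are not known exactly. Their poses are not given: they have to be found in the camera images.
- pot_blue: blue round open plastic pot with wire paper clips in it, loose, about 0.12 kg, 62 mm diameter, 48 mm high: foot 8 mm high, tapering from 51 mm down to 42 mm diameter at the bottom; then a straight wall 3 mm thick to the rim (mouth 56 mm). The foot of a pot or lid drops 8 mm into the mouth, its origin then 40 mm above this one. Origin: centre of underside, z up, yaw irrelevant
- pot_yellow: yellow round open plastic pot with round-headed pins in it, loose, about 0.12 kg, 62 mm diameter, 48 mm high: foot 8 mm high, tapering from 51 mm down to 42 mm diameter at the bottom; then a straight wall 3 mm thick to the rim (mouth 56 mm). The foot of a pot or lid drops 8 mm into the mouth, its origin then 40 mm above this one. Origin: centre of underside, z up, yaw irrelevant
- pot_green: green round open plastic pot with erasers in it, loose, about 0.12 kg, 62 mm diameter, 48 mm high: foot 8 mm high, tapering from 51 mm down to 42 mm diameter at the bottom; then a straight wall 3 mm thick to the rim (mouth 56 mm). The foot of a pot or lid drops 8 mm into the mouth, its origin then 40 mm above this one. Origin: centre of underside, z up, yaw irrelevant
- lid_white: round white plastic lid, loose, about 0.07 kg, 38 mm high: foot like the pots' (8 mm high, 42 mm diameter at the bottom, 51 mm at its top), disc 62 mm in diameter from height 8 to 14 mm, upright knob of the same colour, 22 mm in diameter, from height 14 to 38 mm, to grasp it by. Lies foot down. Origin: centre of underside, z up, yaw irrelevant
- lid_orange: round orange plastic lid, loose, about 0.07 kg, 38 mm high: foot like the pots' (8 mm high, 42 mm diameter at the bottom, 51 mm at its top), disc 62 mm in diameter from height 8 to 14 mm, upright knob of the same colour, 22 mm in diameter, from height 14 to 38 mm, to grasp it by. Lies foot down. Origin: centre of underside, z up, yaw irrelevant
- stand_burgundy: burgundy round stand fixed to the counter, 100 mm in diameter: a shallow dish with a flat grey felt floor 72 mm wide, 8 mm above the counter, inside a flat rim 4 mm higher (top at 12 mm). A pot's foot stands on the floor inside the rim; its wall clears the rim. Origin: centre of underside, at counter height, z up
- stand_black: black round stand fixed to the counter, 100 mm in diameter: a shallow dish with a flat grey felt floor 72 mm wide, 8 mm above the counter, inside a flat rim 4 mm higher (top at 12 mm). A pot's foot stands on the floor inside the rim; its wall clears the rim. Origin: centre of underside, at counter height, z up
- bell: bystander: service bell, steel dome on a black base 74 mm in diameter, 49 mm high, loose. Origin: centre of the underside
- stamp: bystander: wooden rubber stamp, base 45 x 30 mm (x, y), 50 mm high with a turned handle, loose, between the two stands. Origin: centre of the underside
- stapler: bystander: black stapler 130 mm long (x), 34 mm wide, about 55 mm high, loose. Origin: centre of the underside
Things that resemble listed ones, but are neither listed nor needed, are in the scene too. Of the things like the pot_blue, leave any that is red; of the rest the larger one is meant.

How it is judged:
At the end, for the whole second after the job is handed in: Blue pot on burgundy stand, green pot on black stand (within 14 mm of centre); yellow pot in blue pot, white lid in yellow pot, orange lid in green pot (within 6 mm of centre); each at its seated height within 3 mm, upright within 0.08 rad, at rest (horizontal distance between pot_blue and stand_burgundy below 0.014 m and z of pot_blue in the frame of stand_burgundy between 0.005 and 0.011 m and angle between each of pot_blue, pot_yellow, lid_white, pot_green, lid_orange's own z axis and vertical below 0.08 rad and linear speed of each of pot_blue, pot_yellow, lid_white, pot_green, lid_orange below 0.02 m/s and horizontal distance between pot_yellow and pot_blue below 0.006 m and z of pot_yellow in the frame of pot_blue between 0.037 and 0.043 m and horizontal distance between lid_white and pot_yellow below 0.006 m and z of lid_white in the frame of pot_yellow between 0.037 and 0.043 m and horizontal distance between pot_green and stand_black below 0.014 m and z of pot_green in the frame of stand_black between 0.005 and 0.011 m and horizontal distance between lid_orange and pot_green below 0.006 m and z of lid_orange in the frame of pot_green between 0.037 and 0.043 m); the robot touches nothing.
It fails at once if a pot is tipped by more than 0.6 rad (angle between any of pot_blue, pot_yellow, pot_green's own z axis and vertical above 0.6 rad).
It fails at once if the bell is moved by more than 20 mm (distance of bell from where it was at the start of the episode above 0.02 m).
It fails at once if the stamp is moved by more than 20 mm (distance of stamp from where it was at the start of the episode above 0.02 m).
It fails at once if the stapler is moved by more than 20 mm (distance of stapler from where it was at the start of the episode above 0.02 m).
It also fails if it takes over 118 s, if anything falls off the work surface, if the arm or the gripper's body presses on something with over 40 N, if the wrist force passes 120 N, or if a joint passes its speed limit or range.

ROBOT

A 6-joint arm with a two-finger parallel gripper is mounted at the origin on the work surface. World frame = base frame: x ahead of the robot, y to its left, z up, the work surface at z = 0. Lengths are in m, angles in rad, forces in N, time in s.
With the tool pointing down it reaches from about 0.375 to 0.9 m from the base axis. Payload 3.1 kg.
Tool frame: the origin (TCP) lies on the centre line of the jaws, within the pads' length; the fingertips stand 25 mm ahead of it and the grasp point (between the pads) lies 6 mm ahead of it (manip.tip_extent is the distance from the TCP to the fingertips, in m); z points along the fingers, y is the line along which they close (so a half turn about z gives the same grasp; the last joint's range is limited). The gripper opens to 85 mm and grips with 20 to 120 N. Pads are 22 mm wide; open, the fingers measure 114 mm over their backs; the gripper's body (76 mm by 85 mm) begins 54 mm behind the grasp point. The pads swing forward as they close: fully open they stand 13 mm farther back than shut.
Start: joints at [1.032, 0.527, 1.433, -0, 1.181, -0.178], TCP at [0.221, 0.585, 0.256] pointing down, gripper open.
Joint ranges: [-3.08, 3.08], [-0.75, 2.2], [0.22, 2.44], [-1.43, 4.57], [0, 2.65], [-2.85, 2.85]. Speed limits (rad/s): [2.79, 2.79, 3.14, 3.14, 3.14, 3.14].

INTERFACE

Orientations are given as a unit quaternion [x, y, z, w].
In Python, from station import readout, imaging, order, manip gives the robot as it stands.
- The arm moves only by the tool move_arm, never from a script. Its argument "rows" is a list of rows, each a list of 7 numbers: the turn, a rotation vector about the tool's x, y, z in degrees, then the shift along the tool's x, y, z in mm, then the closure, from 0 (fully open) to 1 (shut). A call has 1 to 12 rows; each row is the pose to reach, as a shift and turn from the pose commanded when the call began, along the tool's axes at that moment; what a row does not reach only later rows make up. A row lasts 1/12 s, in which the tool goes at most 41.7 mm and 7.16 degrees, less where a joint would pass 70% of its speed; a pose out of reach is approached as far as the arm can. A call with a gripper value outside its range is refused whole. The fingers move at their own pace and stop on an object; "squeeze" is the grip in N (left out, the last holds). Time passes only in rows, so rows that repeat a pose let the fingers close. It gives the time, the measured TCP pose, the force, the opening and the grip force at its end, in the units of the state.
- readout.sense(): the state, without advancing time (a new reading comes with each control period).
- imaging.snapshot(name): name is "scene" or "side" or "wrist"; returns a dict with "img" (384x512x3 uint8, red, green, blue), "z_map" (384x512 float32, m along the optical axis (not along the pixel's ray), 0 where there is no reading), "fovy" (degrees; the focal length in pixels is half the picture's height over the tangent of half this angle, whatever the lens; pixels are square), "cx", "cy" (the principal point, pixels), "rvec" (rotation vector, rad) and "tvec" (3), from world to camera coordinates, as OpenCV has them. Camera axes: x right, y down, z forward; pixel columns grow to the right and rows downward; lengths in m; the calibration is good to about 2 mm. A picture is of the moment at which its call begins.
- order.sign_off(): hands the job in; it is judged then, once.
The state is a dict: "t": time; "q": joint angles; "qd": joint speeds; "tau": joint torques, N m; "tcp_pos": TCP position; "tool_rot": TCP orientation; "force": force on the tool from outside, world axes, zero at the start; "ft_torque": the same for the moment, N m; "finger_gap": opening from 0.0 (shut) to 1.0 (fully open); "gripper_force": force on a finger pad.
Only numpy, scipy, OpenCV 4.12 (cv2) and the standard library are available. Lean on these libraries where they do the work, as an engineer would, in place of code of your own. Each camera call takes 0.05 s, during which the arm holds its last target. There are 200 camera calls.

## Working session

There is one attempt and no reset: what is moved stays moved. The work goes in short steps, Python scripts to look and compute and a tool call to move; the robot and the scene stay as the last step left them, time stands still between calls to the robot, and variables do not carry over. Pictures are saved under pics/ and viewed, at most 14 in all, crops included, and the job is handed in when it is done.

Besides the shell and the picture viewer there is one more tool, called after "Call:" as a command line: name --pt "numbers of a row" for each row, then --argument value for the rest. move_arm: Moves the arm, as the interface text tells. Its arguments: {"type":"object","properties":{"rows":{"type":"array"},"squeeze":{"type":"number"}},"required":["rows"]}

```bash
mkdir -p pics; ls; cat > h.py <<'E'
import numpy as np, cv2
from station import readout, imaging, order, manip
def snap(n,save=None):
    s=imaging.snapshot(n)
    if save: cv2.imwrite('pics/'+save,s['img'][:,:,::-1])
    return s
def cloud(s):
    h,w=s['z_map'].shape; f=h/2/np.tan(np.radians(s['fovy'])/2)
    u,v=np.meshgrid(np.arange(w),np.arange(h)); z=s['z_map']
    c=np.stack([(u-s['cx'])/f*z,(v-s['cy'])/f*z,z],-1)
    R=cv2.Rodrigues(np.array(s['rvec'],float))[0]
    p=(c-np.array(s['tvec']).ravel())@R
    p[z<=0]=np.nan
    return p
E
python3 - <<'E'
from h import *
for n in ['scene','side']:
    s=snap(n); np.savez(n+'.npz',**s); cv2.imwrite(f'pics/{n}0.png',s['img'][:,:,::-1])
    R=cv2.Rodrigues(np.array(s['rvec'],float))[0];print(n,s['fovy'],-R.T@np.array(s['tvec']).ravel(), R[2])
st=readout.sense();print(st)
print([x for x in dir(manip) if x[0]!='_'])
E
```

```text
pics
scene 44.772234058096814 [1.10261267 0.6567167  1.02172738] [-0.3815247  -0.51413968 -0.76817921]
side 44.64043192686697 [ 0.28892506 -1.10331769  0.77411556] [ 0.25243708  0.81127195 -0.52736452]
{'t': 0.1, 'q': array([ 1.03149454e+00,  5.28371546e-01,  1.43377762e+00,  1.63778131e-05,
        1.18141562e+00, -1.78481972e-01]), 'qd': array([-0.00011355, -0.00278291, -0.00191978, -0.00074362,  0.0005734 ,
        0.00094381]), 'tau': array([-6.00306612e-04, -4.43301201e+01, -1.78585982e+01, -2.47359512e-04,
        3.89268287e-03, -2.19965017e-05]), 'tcp_pos': array([0.22029588, 0.58424776, 0.25543135]), 'tool_rot': array([ 1.79435822e-01,  9.83769187e-01, -9.20583772e-04, -3.53434372e-04]), 'force': array([ 0.2215939 ,  0.34137174, -0.58428991]), 'ft_torque': array([-0.0012655 , -0.01464143,  0.03111433]), 'gripper_force': 0.0, 'finger_gap': 0.9989472637973883}
['PlanningError', 'tip_extent']
```

View pics/scene0.png

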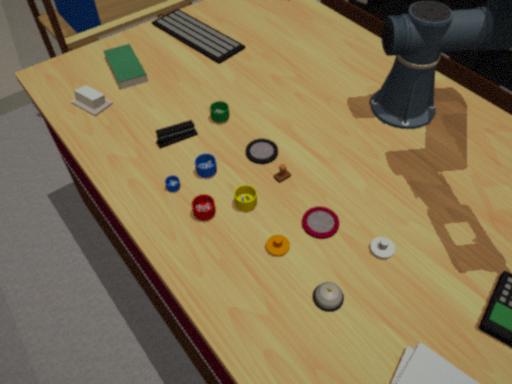

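View pics/side0.png

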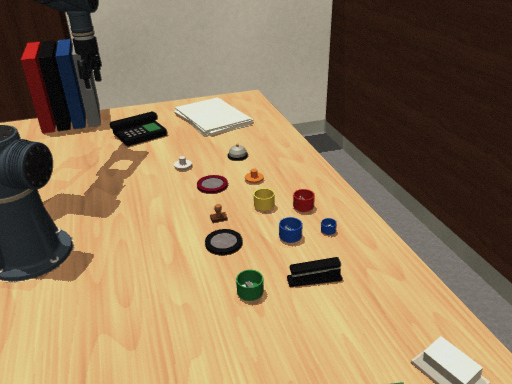

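Scene view candidates for the blue pot: the large blue one at (205,166), a small blue one at (173,184) and a red one at (204,207). By the description I take the large blue one. The others are yellow (245,198), green (219,112), orange lid (277,245), white lid (382,247), burgundy stand (320,222), black stand (262,151), stamp (282,173), stapler (176,133) and bell (329,295).

```bash
cat > m.py <<'E'
from h import *
from scipy.optimize import least_squares
px={'scene':dict(blue=(205,166),small=(173,184),red=(204,207),yellow=(245,198),green=(219,112),orange=(277,245),white=(382,247),burg=(320,222),black=(262,151),stamp=(282,173),stapler=(176,133),bell=(329,295)),
'side':dict(blue=(290,230),small=(328,226),red=(303,200),yellow=(264,200),green=(250,286),orange=(254,177),white=(183,164),burg=(212,184),black=(224,242),stamp=(218,215),stapler=(315,272),bell=(237,152))}
for n in px:
    s=np.load(n+'.npz'); P=cloud(s)
    t=P[(P[...,2]>-.02)&(P[...,2]<.004)]
    tab=np.nanmedian(t[:,2]);print(n,'table z',tab)
    for k,(u,v) in px[n].items():
        c=np.nanmedian(P[v-4:v+5,u-4:u+5].reshape(-1,3),0)[:2]
        for it in range(4):
            d=np.linalg.norm(P[...,:2]-c,axis=-1); m=(d<(.06 if k in('burg','black') else .045 if k!='stapler' else .08))&(P[...,2]>.006)
            q=P[m]; zt=np.percentile(q[:,2],98); 
            c=(q[:,:2].max(0)+q[:,:2].min(0))/2
        # top-ring circle fit
        z0={'burg':.008,'black':.008,'orange':.010,'white':.010,'bell':.02}.get(k,zt-.006)
        zh={'orange':.02,'white':.02}.get(k,1)
        r=q[(q[:,2]>z0)&(q[:,2]<zh)]
        h=cv2.convexHull(r[:,:2].astype(np.float32))[:,0]
        f=least_squares(lambda x:np.linalg.norm(h-x[:2],axis=1)-x[2],[*c,.03],loss='soft_l1',f_scale=.002).x
        print(k,len(q),'bbox',c.round(4),'ztop',zt.round(4),'fit',f.round(4))
E
python3 m.py
python3 - <<'E'
from h import *
i=np.load('scene.npz')['img'][95:265,150:350,::-1]
cv2.imwrite('pics/crop1.png',cv2.resize(i,(706,600),interpolation=cv2.INTER_CUBIC))
E
```

```text
scene table z 0.0010288754544818084
blue 464 bbox [ 0.6707 -0.1607] ztop 0.0514 fit [ 0.6708 -0.1614  0.0311]
small 222 bbox [ 0.7783 -0.1679] ztop 0.0354 fit [ 0.7787 -0.1697  0.0209]
red 537 bbox [ 0.7617 -0.0394] ztop 0.0507 fit [ 0.76   -0.0382  0.0312]
yellow 514 bbox [0.6571 0.007 ] ztop 0.0511 fit [0.6519 0.0054 0.0307]
green 374 bbox [ 0.5046 -0.3245] ztop 0.0523 fit [ 0.5058 -0.3297  0.0304]
orange 411 bbox [0.6721 0.1683] ztop 0.0409 fit [0.6716 0.1682 0.031 ]
white 422 bbox [0.471  0.3364] ztop 0.0406 fit [0.4667 0.3366 0.0311]
burg 939 bbox [0.5322 0.18  ] ztop 0.0164 fit [0.5349 0.18   0.0503]
black 652 bbox [ 0.4902 -0.1279] ztop 0.0168 fit [ 0.495  -0.1247  0.05  ]
stamp 184 bbox [ 0.5011 -0.0142] ztop 0.0511 fit [ 0.5102 -0.0083  0.0094]
stapler 717 bbox [ 0.6762 -0.2885] ztop 0.0575 fit [ 0.6799 -0.334   0.0434]
bell 714 bbox [0.6755 0.3589] ztop 0.0477 fit [0.6676 0.3511 0.0306]
side table z -1.5677655164742136e-05
blue 520 bbox [ 0.6678 -0.1641] ztop 0.0492 fit [ 0.6679 -0.1647  0.0314]
small 221 bbox [ 0.7758 -0.1728] ztop 0.0332 fit [ 0.7765 -0.1728  0.0212]
red 424 bbox [ 0.7567 -0.0399] ztop 0.0491 fit [ 0.7577 -0.0418  0.0316]
yellow 419 bbox [0.6493 0.0031] ztop 0.0494 fit [0.6493 0.0024 0.0316]
green 726 bbox [ 0.5028 -0.333 ] ztop 0.0492 fit [ 0.5027 -0.3324  0.0313]
orange 187 bbox [0.6686 0.1645] ztop 0.0394 fit [0.6687 0.1641 0.0306]
white 163 bbox [0.4653 0.3318] ztop 0.0388 fit [0.4654 0.3338 0.0314]
burg 411 bbox [0.5331 0.178 ] ztop 0.0147 fit [0.5326 0.1766 0.0497]
black 715 bbox [ 0.4924 -0.1276] ztop 0.0144 fit [ 0.4921 -0.1272  0.0502]
stamp 172 bbox [ 0.5071 -0.0128] ztop 0.0501 fit [ 0.5063 -0.0169  0.0086]
stapler 1148 bbox [ 0.6614 -0.3362] ztop 0.055 fit [ 0.6696 -0.3427  0.0485]
bell 226 bbox [0.665  0.3379] ztop 0.0458 fit [0.6628 0.3403 0.028 ]
```

View pics/crop1.png

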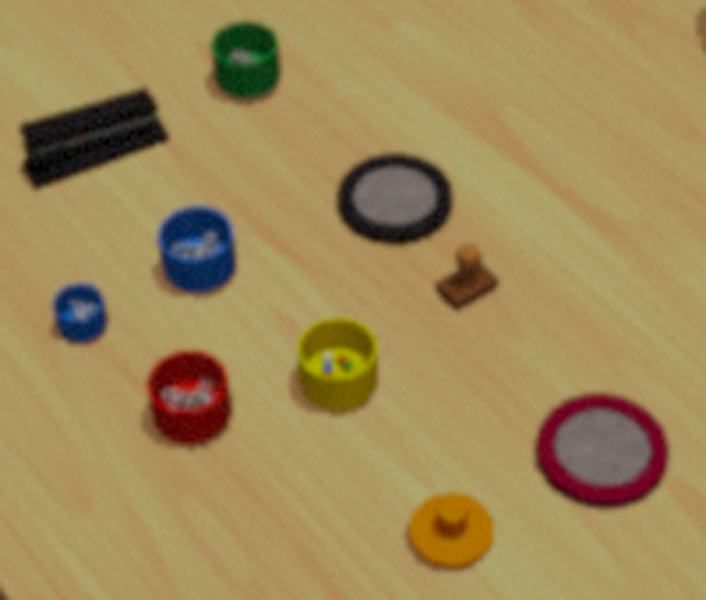

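The crop confirms the large blue pot, with clips inside, at crop (197,250). I'll align the tool with the world axes first, so tool x = -X, y = +Y and z = -Z.

Call:
move_arm --pt "0 0 -7 0 0 0 0" --pt "0 0 -14 0 0 0 0" --pt "0 0 -20.7 0 0 0 0" --pt "0 0 -20.7 0 0 0 0" --pt "0 0 -20.7 0 0 0 0"

```text
t: 0.52
tcp_pos: [0.2205, 0.5845, 0.2559]
tool_rot: [0.001, 1.0, -0.0, -0.0]
force: [-0.1, 0.3, -0.6]
finger_gap: 1.003
gripper_force: 0.0
```

Call:
move_arm --pt "0 0 0 -20 -34 0 0" --pt "0 0 0 -40 -68 0 0" --pt "0 0 0 -60 -102 0 0" --pt "0 0 0 -80 -136 0 0" --pt "0 0 0 -100 -170 0 0" --pt "0 0 0 -120 -204 0 0" --pt "0 0 0 -140 -238 0 0" --pt "0 0 0 -160 -272 0 0" --pt "0 0 0 -180 -306 0 0" --pt "0 0 0 -200 -340 0 0" --pt "0 0 0 -220 -374 0 0" --pt "0 0 0 -228 -374 0 0"

```text
t: 1.52
tcp_pos: [0.4516, 0.2057, 0.2565]
tool_rot: [0.004, 1.0, -0.001, 0.001]
force: [0.6, 0.1, -0.1]
finger_gap: 1.001
gripper_force: 0.0
```

Call:
move_arm --pt "0 0 0 -20 -34 0 0" --pt "0 0 0 -40 -68 0 0" --pt "0 0 0 -60 -102 0 0" --pt "0 0 0 -80 -136 0 0" --pt "0 0 0 -100 -170 0 0" --pt "0 0 0 -120 -204 0 0" --pt "0 0 0 -140 -238 0 0" --pt "0 0 0 -160 -272 0 0" --pt "0 0 0 -180 -306 0 0" --pt "0 0 0 -200 -340 0 0" --pt "0 0 0 -220 -374 0 0" --pt "0 0 0 -220 -374 0 0"

```text
t: 2.52
tcp_pos: [0.6726, -0.1701, 0.2558]
tool_rot: [0.004, 1.0, -0.002, 0.002]
force: [0.5, 0.1, 1.0]
finger_gap: 1.0
gripper_force: 0.0
```

```bash
cat > w.py <<'E'
from h import *
import sys
s=snap('wrist',sys.argv[1]); P=cloud(s); st=readout.sense(); print(st['tcp_pos'].round(4))
hsv=cv2.cvtColor(s['img'],cv2.COLOR_RGB2HSV)
np.savez('wrist.npz',**s)
q=P.reshape(-1,3); print('table z',np.nanmedian(q[np.abs(q[:,2])<.02][:,2]))
z0,z1=float(sys.argv[2]),float(sys.argv[3])
m=((P[...,2]>z0)&(P[...,2]<z1)).astype(np.uint8)
n,L,S,C=cv2.connectedComponentsWithStats(m)
for i in range(1,n):
    if S[i,4]<150: continue
    p=P[L==i]; h=cv2.convexHull(p[:,:2].astype(np.float32))[:,0]
    (cx,cy),r=cv2.minEnclosingCircle(h)
    print('px',C[i].round(),'n',S[i,4],'circ',round(cx,4),round(cy,4),round(r,4),'col',np.median(s['img'][L==i],0),'bbox mid',((p.max(0)+p.min(0))/2).round(4),'ztop',np.percentile(p[:,2],98).round(4))
E
python3 w.py w1.png .035 .07
```

```text
[ 0.6706 -0.1665  0.2555]
table z -0.00030183541436756644
px [112.  27.] n 970 circ 0.5015 -0.3311 0.0317 col [26. 42. 24.] bbox mid [ 0.5062 -0.331   0.0428] ztop 0.049
px [410.  21.] n 403 circ 0.5046 -0.012 0.0104 col [74. 51. 31.] bbox mid [ 0.5048 -0.0124  0.0428] ztop 0.0501
px [128. 166.] n 2400 circ 0.6607 -0.3345 0.0598 col [37. 33. 26.] bbox mid [ 0.6607 -0.335   0.0456] ztop 0.0546
px [408. 154.] n 895 circ 0.6467 0.0041 0.0315 col [94. 87. 44.] bbox mid [0.6472 0.0037 0.0423] ztop 0.0488
px [269. 172.] n 531 circ 0.6657 -0.163 0.031 col [48. 54. 77.] bbox mid [ 0.6656 -0.1632  0.0423] ztop 0.0489
px [363. 229.] n 516 circ 0.7543 -0.0396 0.0313 col [74. 29. 22.] bbox mid [ 0.7498 -0.04    0.0421] ztop 0.0486
```

View pics/w1.png

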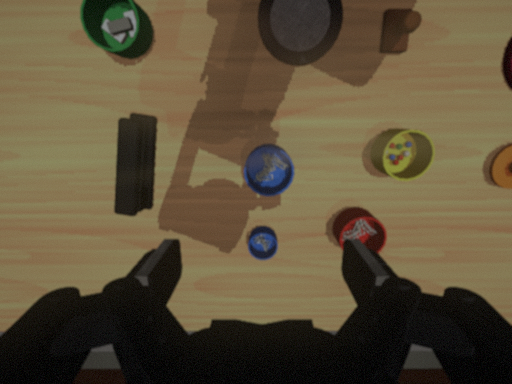

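The wrist view shows the blue pot at (269,170), centred between the jaws, with the stapler at left and red, yellow and small blue clear. I descend.

Call:
move_arm --pt "0 0 0 1 0 25 0" --pt "0 0 0 1 0 50 0" --pt "0 0 0 1 0 75 0" --pt "0 0 0 1 0 100 0" --pt "0 0 0 1 0 125 0" --pt "0 0 0 1 0 150 0" --pt "0 0 0 1 0 165 0" --pt "0 0 0 1 0 175 0" --pt "0 0 0 1 0 175 0" --pt "0 0 0 1 0 175 0" --pt "0 0 0 1 0 175 0" --pt "0 0 0 1 0 175 0" --squeeze 30

```text
t: 3.57
tcp_pos: [0.669, -0.1632, 0.0831]
tool_rot: [-0.0, 1.0, -0.001, 0.001]
force: [-0.3, -0.6, -0.2]
finger_gap: 0.995
gripper_force: 0.0
```

Call:
move_arm --pt "0 0 0 1 0 15 0" --pt "0 0 0 1 0 30 0" --pt "0 0 0 1 0 40 0" --pt "0 0 0 1 0 44 0" --pt "0 0 0 1 0 44 0" --pt "0 0 0 1 0 44 0.3" --pt "0 0 0 1 0 44 0.5" --pt "0 0 0 1 0 44 0.5" --pt "0 0 0 1 0 44 0.5" --pt "0 0 0 1 0 44 0.5" --pt "0 0 0 1 0 44 0.5" --pt "0 0 0 1 0 44 0.5" --squeeze 30

```text
t: 4.57
tcp_pos: [0.6676, -0.1633, 0.0381]
tool_rot: [-0.0, 1.0, -0.0, 0.001]
force: [0.4, 0.0, 3.3]
finger_gap: 0.711
gripper_force: 33.0
```

Call:
move_arm --pt "0 0 0 0 0 -3 0.5" --pt "0 0 0 0 0 -8 0.5" --pt "0 0 0 0 0 -18 0.5" --pt "0 0 0 0 0 -35 0.5" --pt "0 0 0 0 0 -55 0.5" --pt "0 0 0 0 0 -75 0.5" --pt "0 0 0 0 0 -95 0.5" --pt "0 0 0 0 0 -115 0.5" --pt "0 0 0 0 0 -132 0.5" --pt "0 0 0 0 0 -144 0.5" --pt "0 0 0 0 0 -150 0.5" --pt "0 0 0 0 0 -150 0.5"

```text
t: 5.57
tcp_pos: [0.6676, -0.1633, 0.1892]
tool_rot: [-0.0, 1.0, -0.001, 0.001]
force: [0.3, -0.0, -0.6]
finger_gap: 0.709
gripper_force: 32.8
```

Call:
move_arm --pt "0 0 0 4 11 0 0.5" --pt "0 0 0 13 32 0 0.5" --pt "0 0 0 25 62 0 0.5" --pt "0 0 0 38 96 0 0.5" --pt "0 0 0 52 131 0 0.5" --pt "0 0 0 66 166 0 0.5" --pt "0 0 0 80 201 0 0.5" --pt "0 0 0 94 236 0 0.5" --pt "0 0 0 108 271 0 0.5" --pt "0 0 0 120 303 0 0.5" --pt "0 0 0 130 328 0 0.5" --pt "0 0 0 135.5 341 0 0.5"

```text
t: 6.57
tcp_pos: [0.5276, 0.1811, 0.1859]
tool_rot: [-0.002, 1.0, 0.0, -0.003]
force: [-0.4, -0.9, -1.1]
finger_gap: 0.715
gripper_force: 32.9
```

Call:
move_arm --pt "0 0 0 0 0 5 0.5" --pt "0 0 0 0 0 15 0.5" --pt "0 0 0 0 0 30 0.5" --pt "0 0 0 0 0 50 0.5" --pt "0 0 0 0 0 70 0.5" --pt "0 0 0 0 0 90 0.5" --pt "0 0 0 0 0 105 0.5" --pt "0 0 0 0 0 117 0.5" --pt "0 0 0 0 0 125 0.5" --pt "0 0 0 0 0 130 0.5" --pt "0 0 0 0 0 130 0.5" --pt "0 0 0 0 0 130 0.5"

```text
t: 7.57
tcp_pos: [0.5317, 0.1776, 0.0574]
tool_rot: [-0.0, 1.0, -0.0, 0.0]
force: [-0.1, 0.6, -0.7]
finger_gap: 0.711
gripper_force: 32.9
```

Call:
move_arm --pt "0 0 0 0 0 4 0.5" --pt "0 0 0 0 0 8 0.5" --pt "0 0 0 0 0 10 0.5" --pt "0 0 0 0 0 11 0.5" --pt "0 0 0 0 0 11.5 0.5" --pt "0 0 0 0 0 11.5 0.5" --pt "0 0 0 0 0 11.5 0.5"

```text
t: 8.15
tcp_pos: [0.5312, 0.178, 0.0461]
tool_rot: [-0.0, 1.0, 0.0, 0.0]
force: [0.0, 0.2, 1.8]
finger_gap: 0.716
gripper_force: 33.0
```

Call:
move_arm --pt "0 0 0 0 0 0 0.2" --pt "0 0 0 0 0 0 0" --pt "0 0 0 0 0 0 0" --pt "0 0 0 0 0 0 0" --pt "0 0 0 0 0 0 0" --pt "0 0 0 0 0 -10 0" --pt "0 0 0 0 0 -30 0" --pt "0 0 0 0 0 -55 0" --pt "0 0 0 0 0 -85 0" --pt "0 0 0 0 0 -115 0" --pt "0 0 0 0 0 -145 0" --pt "0 0 0 0 0 -165 0"

```text
t: 9.15
tcp_pos: [0.5321, 0.1781, 0.2145]
tool_rot: [-0.0, 1.0, 0.0, 0.002]
force: [0.8, -0.1, 0.4]
finger_gap: 1.002
gripper_force: 0.0
```

```bash
sed -i "s/np.load(n+'.npz')/snap(n)/" m.py; python3 m.py | grep -E 'table|blue|burg|yellow|stamp'; python3 w.py w2.png .035 .07
```

```text
scene table z 0.0010311924133208463
blue 5 bbox [ 0.6827 -0.1718] ztop 0.0072 fit [ 0.6784 -0.1675  0.0281]
yellow 517 bbox [0.6462 0.0094] ztop 0.0518 fit [0.652  0.0062 0.0314]
burg 6561 bbox [0.5458 0.1927] ztop 0.5366 fit [0.5498 0.1925 0.0584]
stamp 186 bbox [ 0.5135 -0.0098] ztop 0.0513 fit [ 0.5097 -0.0088  0.0092]
side table z -2.3998221803729873e-05
[0.5323 0.1781 0.2134]
table z -0.0002743259848414576
px [412. 115.] n 352 circ 0.462 0.3355 0.0109 col [134.  137.  136.5] bbox mid [0.4617 0.3355 0.0375] ztop 0.0391
px [ 87. 156.] n 367 circ 0.5042 -0.0101 0.0104 col [100.  66.  40.] bbox mid [ 0.5042 -0.0095  0.0428] ztop 0.0496
px [261. 184.] n 930 circ 0.5298 0.1772 0.0311 col [33. 42. 66.] bbox mid [0.5293 0.1772 0.0462] ztop 0.0568
px [111. 264.] n 550 circ 0.6456 0.0036 0.0314 col [73. 61. 26.] bbox mid [0.6419 0.0016 0.0421] ztop 0.0482
px [253. 284.] n 207 circ 0.6667 0.167 0.011 col [130.  86.  38.] bbox mid [0.6663 0.1673 0.0372] ztop 0.0387
px [100. 360.] n 272 circ 0.7748 -0.0366 0.0218 col [50.5 14.  11. ] bbox mid [ 0.7785 -0.0367  0.0417] ztop 0.048Traceback (most recent call last):
  File "m.py", line 13, in <module>
    q=P[m]; zt=np.percentile(q[:,2],98);
               ~~~~~~~~~~~~~^^^^^^^^^^^
    return _quantile_unchecked(
        a, q, axis, out, overwrite_input, method, keepdims, weights)
    return _ureduce(a,
                    func=_quantile_ureduce_func,
    ...<5 lines>...
                    overwrite_input=overwrite_input,
                    method=method)
    r = func(a, **kwargs)
    result = _quantile(arr,
                       quantiles=q,
    ...<2 lines>...
                       out=out,
                       weights=wgt)
    slices_having_nans = np.isnan(arr[-1, ...])
                                  ~~~^^^^^^^^^
IndexError: index -1 is out of bounds for axis 0 with size 0
```

View pics/w2.png

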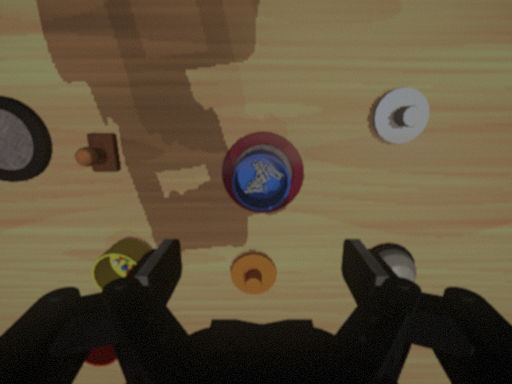

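Wrist view: the blue pot is upright in the burgundy stand at (262,180), and its rim height of 57 mm shows it seated. The yellow pot is at (120,268). Next is yellow.

Call:
move_arm --pt "0 0 0 -8 -12 0 0" --pt "0 0 0 -23 -35 0 0" --pt "0 0 0 -43 -65 0 0" --pt "0 0 0 -63 -95 0 0" --pt "0 0 0 -83 -125 0 0" --pt "0 0 0 -102 -152 0 0" --pt "0 0 0 -112 -168 0 0" --pt "0 0 0 -117 -174 0 0" --pt "0 0 0 -117 -174 10 0" --pt "0 0 0 -117 -174 35 0" --pt "0 0 0 -117 -174 65 0" --pt "0 0 0 -117 -174 95 0"

```text
t: 10.3
tcp_pos: [0.6468, 0.0054, 0.114]
tool_rot: [-0.001, 1.0, 0.0, -0.001]
force: [0.5, -0.1, -1.0]
finger_gap: 1.002
gripper_force: 0.0
```

Call:
move_arm --pt "0 0 0 0 0 20 0" --pt "0 0 0 0 0 40 0" --pt "0 0 0 0 0 60 0" --pt "0 0 0 0 0 70 0" --pt "0 0 0 0 0 77 0" --pt "0 0 0 0 0 78 0" --pt "0 0 0 0 0 78 0.3" --pt "0 0 0 0 0 78 0.5" --pt "0 0 0 0 0 78 0.5" --pt "0 0 0 0 0 78 0.5" --pt "0 0 0 0 0 78 0.5" --pt "0 0 0 0 0 78 0.5"

```text
t: 11.3
tcp_pos: [0.6493, 0.0039, 0.0392]
tool_rot: [-0.0, 1.0, -0.0, 0.001]
force: [-0.5, -0.2, 6.4]
finger_gap: 0.726
gripper_force: 33.5
```

Call:
move_arm --pt "0 0 0 0 0 -3 0.5" --pt "0 0 0 0 0 -8 0.5" --pt "0 0 0 0 0 -18 0.5" --pt "0 0 0 0 0 -35 0.5" --pt "0 0 0 0 0 -55 0.5" --pt "0 0 0 0 0 -75 0.5" --pt "0 0 0 0 0 -95 0.5" --pt "0 0 0 0 0 -115 0.5" --pt "0 0 0 0 0 -132 0.5" --pt "0 0 0 0 0 -144 0.5" --pt "0 0 0 0 0 -150 0.5" --pt "0 0 0 0 0 -150 0.5"

```text
t: 12.3
tcp_pos: [0.649, 0.0038, 0.1895]
tool_rot: [-0.0, 1.0, -0.0, 0.001]
force: [0.8, 0.2, -1.7]
finger_gap: 0.722
gripper_force: 33.2
```

Call:
move_arm --pt "0 0 0 4 6 0 0.5" --pt "0 0 0 12 18 0 0.5" --pt "0 0 0 26 38 0 0.5" --pt "0 0 0 40 60 0 0.5" --pt "0 0 0 56 84 0 0.5" --pt "0 0 0 72 108 0 0.5" --pt "0 0 0 88 131 0 0.5" --pt "0 0 0 102 152 0 0.5" --pt "0 0 0 112 167 0 0.5" --pt "0 0 0 117 174 0 0.5" --pt "0 0 0 117 174 0 0.5" --pt "0 0 0 117 174 0 0.5"

```text
t: 13.3
tcp_pos: [0.5308, 0.1782, 0.1873]
tool_rot: [-0.001, 1.0, -0.0, -0.0]
force: [0.2, 0.1, -1.5]
finger_gap: 0.731
gripper_force: 33.2
```

Call:
move_arm --pt "0 0 0 0 0 5 0.5" --pt "0 0 0 0 0 15 0.5" --pt "0 0 0 0 0 30 0.5" --pt "0 0 0 0 0 50 0.5" --pt "0 0 0 0 0 65 0.5" --pt "0 0 0 0 0 75 0.5" --pt "0 0 0 0 0 80 0.5" --pt "0 0 0 0 0 82 0.5" --pt "0 0 0 0 0 82 0.5" --pt "0 0 0 0 0 82 0.5"

```text
t: 14.13
tcp_pos: [0.5319, 0.1778, 0.1063]
tool_rot: [-0.0, 1.0, 0.0, 0.001]
force: [0.3, 0.2, -1.4]
finger_gap: 0.722
gripper_force: 33.2
```

```bash
python3 - <<'E'
from h import *
i=snap('side')['img'][130:230,150:290,::-1]
cv2.imwrite('pics/s3.png',cv2.resize(i,(700,500),interpolation=cv2.INTER_CUBIC))
E
```

```text
(no output)
```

View pics/s3.png

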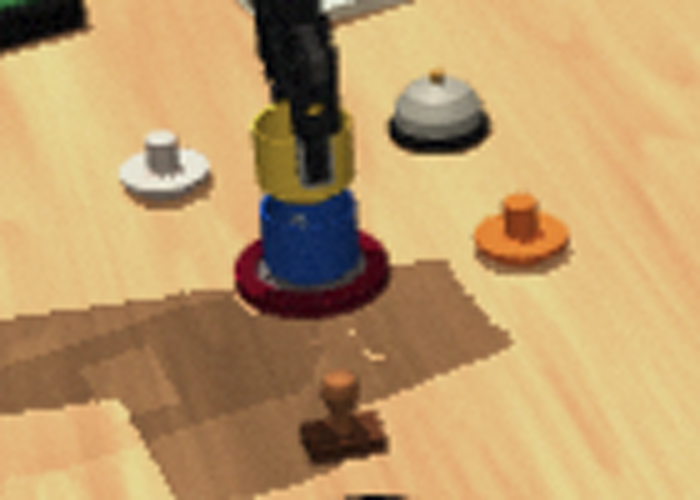

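The side crop shows yellow directly above blue (yellow centre x≈303, blue x≈309, most of that perspective). I lower it.

Call:
move_arm --pt "0 0 0 -1 0 3 0.5" --pt "0 0 0 -1 0 6 0.5" --pt "0 0 0 -1 0 9 0.5" --pt "0 0 0 -1 0 12 0.5" --pt "0 0 0 -1 0 15 0.5" --pt "0 0 0 -1 0 17 0.5" --pt "0 0 0 -1 0 18.5 0.5" --pt "0 0 0 -1 0 19 0.5" --pt "0 0 0 -1 0 19 0.5" --pt "0 0 0 -1 0 19 0.5"

```text
t: 15.02
tcp_pos: [0.5322, 0.1779, 0.0872]
tool_rot: [-0.0, 1.0, -0.0, -0.0]
force: [-1.7, -1.1, 4.4]
finger_gap: 0.727
gripper_force: 33.6
```

Call:
move_arm --pt "0 0 0 0 0 0 0.2" --pt "0 0 0 0 0 0 0" --pt "0 0 0 0 0 0 0" --pt "0 0 0 0 0 0 0" --pt "0 0 0 0 0 0 0" --pt "0 0 0 0 0 -8 0" --pt "0 0 0 0 0 -24 0" --pt "0 0 0 0 0 -50 0" --pt "0 0 0 0 0 -80 0" --pt "0 0 0 0 0 -110 0" --pt "0 0 0 0 0 -137 0" --pt "0 0 0 0 0 -150 0"

```text
t: 16.02
tcp_pos: [0.5338, 0.1782, 0.2412]
tool_rot: [-0.0, 1.0, 0.0, 0.003]
force: [0.4, 0.3, -0.3]
finger_gap: 1.002
gripper_force: 0.0
```

```bash
python3 w.py w3.png .033 .12
```

```text
[0.5348 0.1784 0.2426]
table z -0.00030463939573316607
px [400. 116.] n 315 circ 0.4622 0.3354 0.0112 col [128. 131. 131.] bbox mid [0.4618 0.3352 0.0367] ztop 0.0392
px [101. 153.] n 310 circ 0.504 -0.0101 0.0103 col [95. 63. 39.] bbox mid [ 0.5038 -0.0098  0.0416] ztop 0.0496
px [261. 183.] n 3191 circ 0.5301 0.1772 0.0314 col [103.  88.  42.] bbox mid [0.53   0.177  0.0653] ztop 0.0963
px [395. 264.] n 269 circ 0.6551 0.3551 0.0207 col [107. 103.  94.] bbox mid [0.6555 0.3551 0.0402] ztop 0.0396
px [254. 273.] n 194 circ 0.6665 0.167 0.0111 col [124.  82.  36.] bbox mid [0.6664 0.167  0.036 ] ztop 0.0387
```

View pics/w3.png

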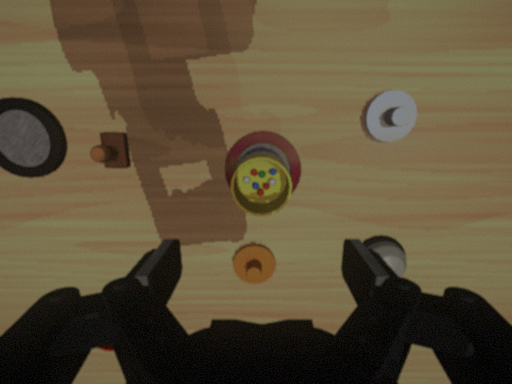

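Wrist view: yellow is upright, centred on the stand at (262,185), rim at 96 mm, so it is seated. White lid at (391,116).

Call:
move_arm --pt "0 0 0 6 14 0 0" --pt "0 0 0 16 37 0 0" --pt "0 0 0 28 65 0 0" --pt "0 0 0 40 93 0 0" --pt "0 0 0 52 121 0 0" --pt "0 0 0 62 144 0 0" --pt "0 0 0 68 158 0 0" --pt "0 0 0 68 158 10 0" --pt "0 0 0 68 158 35 0" --pt "0 0 0 68 158 65 0" --pt "0 0 0 68 158 95 0" --pt "0 0 0 68 158 120 0"

```text
t: 17.07
tcp_pos: [0.4635, 0.3346, 0.1143]
tool_rot: [-0.0, 1.0, -0.001, -0.001]
force: [-0.5, 0.3, -0.5]
finger_gap: 1.001
gripper_force: 0.0
```

Call:
move_arm --pt "0 0 0 0 0 20 0" --pt "0 0 0 0 0 40 0.1" --pt "0 0 0 0 0 56 0.2" --pt "0 0 0 0 0 67 0.3" --pt "0 0 0 0 0 74 0.4" --pt "0 0 0 0 0 76 0.5" --pt "0 0 0 0 0 76 0.5" --pt "0 0 0 0 0 76 0.5" --pt "0 0 0 0 0 76 0.5" --pt "0 0 0 0 0 76 0.5"

```text
t: 17.9
tcp_pos: [0.4648, 0.3362, 0.0418]
tool_rot: [-0.0, 1.0, 0.0, 0.001]
force: [-0.9, -0.2, -0.1]
finger_gap: 0.502
gripper_force: 0.0
```

Call:
move_arm --pt "0 0 0 0 0 0 0.65" --pt "0 0 0 0 0 0 0.75" --pt "0 0 0 0 0 0 0.9" --pt "0 0 0 0 0 0 0.9" --pt "0 0 0 0 0 0 0.9" --pt "0 0 0 0 0 0 0.9" --pt "0 0 0 0 0 0 0.9"

```text
t: 18.48
tcp_pos: [0.4645, 0.3361, 0.0415]
tool_rot: [-0.0, 1.0, 0.0, 0.0]
force: [-0.6, -0.2, 5.6]
finger_gap: 0.244
gripper_force: 29.4
```

Call:
move_arm --pt "0 0 0 0 0 -3 0.9" --pt "0 0 0 0 0 -8 0.9" --pt "0 0 0 0 0 -18 0.9" --pt "0 0 0 0 0 -35 0.9" --pt "0 0 0 0 0 -55 0.9" --pt "0 0 0 0 0 -75 0.9" --pt "0 0 0 0 0 -95 0.9" --pt "0 0 0 0 0 -115 0.9" --pt "0 0 0 0 0 -132 0.9" --pt "0 0 0 0 0 -144 0.9" --pt "0 0 0 0 0 -150 0.9" --pt "0 0 0 0 0 -150 0.9"

```text
t: 19.48
tcp_pos: [0.4649, 0.3362, 0.1928]
tool_rot: [-0.0, 1.0, 0.001, 0.002]
force: [-0.4, 0.9, -1.2]
finger_gap: 0.244
gripper_force: 29.4
```

Call:
move_arm --pt "0 0 0 -3 -6 0 0.9" --pt "0 0 0 -9 -20 0 0.9" --pt "0 0 0 -18 -41 0 0.9" --pt "0 0 0 -29 -67 0 0.9" --pt "0 0 0 -40 -93 0 0.9" --pt "0 0 0 -50 -117 0 0.9" --pt "0 0 0 -59 -138 0 0.9" --pt "0 0 0 -65 -152 0 0.9" --pt "0 0 0 -68 -158 0 0.9" --pt "0 0 0 -68 -158 10 0.9" --pt "0 0 0 -68 -158 28 0.9" --pt "0 0 0 -68 -158 36 0.9"

```text
t: 20.48
tcp_pos: [0.5304, 0.1782, 0.1523]
tool_rot: [-0.0, 1.0, -0.0, -0.002]
force: [-1.1, -0.7, -1.0]
finger_gap: 0.245
gripper_force: 29.4
```

Call:
move_arm --pt "0 0 0 0 0 5 0.9" --pt "0 0 0 0 0 8 0.9" --pt "0 0 0 0 0 8 0.9" --pt "0 0 0 0 0 8 0.9"

```text
t: 20.82
tcp_pos: [0.5323, 0.1784, 0.1469]
tool_rot: [-0.001, 1.0, 0.0, 0.0]
force: [-0.0, 0.4, 0.4]
finger_gap: 0.243
gripper_force: 29.4
```

```bash
python3 - <<'E'
from h import *
a=snap('side')['img'][130:210,160:260,::-1]; b=snap('scene')['img'][165:245,270:370,::-1]
cv2.imwrite('pics/s4.png',cv2.resize(np.hstack([a,b]),(800,320),interpolation=cv2.INTER_CUBIC))
E
```

```text
(no output)
```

View pics/s4.png

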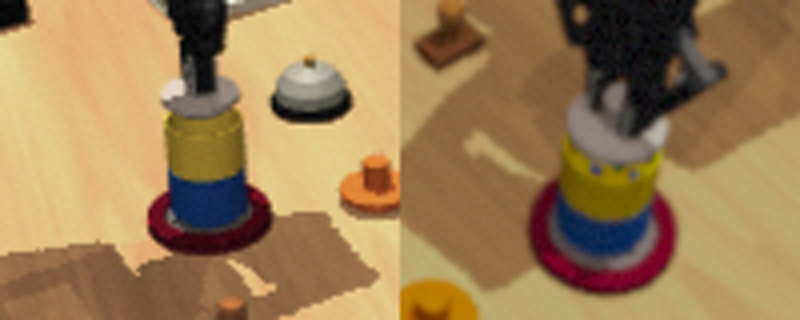

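Both views show the lid above yellow and following the same perspective lean as blue and yellow. I lower it.

Call:
move_arm --pt "0 0 0 0 0 3 0.9" --pt "0 0 0 0 0 6 0.9" --pt "0 0 0 0 0 9 0.9" --pt "0 0 0 0 0 12 0.9" --pt "0 0 0 0 0 14 0.9" --pt "0 0 0 0 0 16 0.9" --pt "0 0 0 0 0 17 0.9" --pt "0 0 0 0 0 17.5 0.9" --pt "0 0 0 0 0 17.5 0.9" --pt "0 0 0 0 0 17.5 0.9"

```text
t: 21.75
tcp_pos: [0.5323, 0.1779, 0.1296]
tool_rot: [-0.0, 1.0, -0.0, 0.0]
force: [-1.5, 0.1, 1.8]
finger_gap: 0.242
gripper_force: 29.6
```

Call:
move_arm --pt "0 0 0 0 0 0 0.7" --pt "0 0 0 0 0 0 0.4" --pt "0 0 0 0 0 0 0.4" --pt "0 0 0 0 0 0 0.4" --pt "0 0 0 0 0 0 0.4" --pt "0 0 0 0 0 -8 0.4" --pt "0 0 0 0 0 -24 0.4" --pt "0 0 0 0 0 -48 0.4" --pt "0 0 0 0 0 -72 0" --pt "0 0 0 0 0 -94 0" --pt "0 0 0 0 0 -107 0" --pt "0 0 0 0 0 -107 0"

```text
t: 22.75
tcp_pos: [0.5343, 0.1783, 0.2402]
tool_rot: [-0.0, 1.0, 0.0, 0.004]
force: [0.1, 0.5, 0.5]
finger_gap: 1.003
gripper_force: 0.0
```

```bash
python3 w.py w4.png .033 .14; python3 w.py w4b.png .115 .14;
```

```text
[0.5333 0.1781 0.2383]
table z -0.00031360051843918436
px [100. 152.] n 310 circ 0.5041 -0.0099 0.0104 col [94.  63.  38.5] bbox mid [ 0.5043 -0.0096  0.0419] ztop 0.0497
px [261. 183.] n 3345 circ 0.5299 0.177 0.0313 col [118. 118. 114.] bbox mid [0.5294 0.1771 0.0803] ztop 0.1263
px [395. 264.] n 276 circ 0.6575 0.3536 0.0214 col [106. 103.  93.] bbox mid [0.6565 0.3552 0.0407] ztop 0.0399
px [254. 273.] n 194 circ 0.6661 0.1673 0.0108 col [123.   81.   35.5] bbox mid [0.6663 0.1671 0.036 ] ztop 0.0385
[0.5323 0.1779 0.2369]
table z -0.000311698259182985
px [261. 195.] n 483 circ 0.5298 0.1773 0.011 col [127. 130. 130.] bbox mid [0.5298 0.1773 0.1214] ztop 0.1269
```

View pics/w4.png

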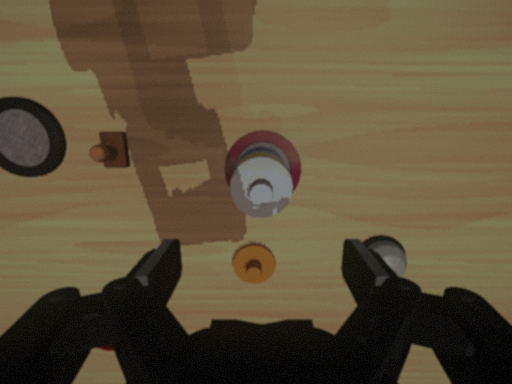

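Wrist view: the white lid is centred on the stack at (262,185), knob top at 126 mm, so it is seated. Next is the green pot.

Call:
move_arm --pt "0 0 0 1 -20 0 0" --pt "0 0 0 3 -60 0 0" --pt "0 0 0 6 -100 0 0" --pt "0 0 0 8 -140 0 0" --pt "0 0 0 10 -180 0 0" --pt "0 0 0 12 -220 0 0" --pt "0 0 0 15 -260 0 0" --pt "0 0 0 17 -300 0 0" --pt "0 0 0 19 -340 0 0" --pt "0 0 0 21 -380 0 0" --pt "0 0 0 24 -415 0 0" --pt "0 0 0 26 -450 0 0"

```text
t: 23.85
tcp_pos: [0.5051, -0.2736, 0.2345]
tool_rot: [0.0, 1.0, 0.001, -0.001]
force: [0.3, 0.5, 0.6]
finger_gap: 0.999
gripper_force: 0.0
```

Call:
move_arm --pt "0 0 0 1 -30 0 0" --pt "0 0 0 2 -50 0 0" --pt "0 0 0 2.5 -59 0 0" --pt "0 0 0 2.5 -59 0 0" --pt "0 0 0 2.5 -59 0 0" --pt "0 0 0 2.5 -59 0 0"

```text
t: 24.35
tcp_pos: [0.5037, -0.3291, 0.2356]
tool_rot: [-0.001, 1.0, 0.001, -0.001]
force: [0.0, 0.1, -0.5]
finger_gap: 0.998
gripper_force: 0.0
```

```bash
python3 w.py w5.png .033 .14; python3 w.py w5b.png .006 .02
```

```text
[ 0.5039 -0.3291  0.2358]
table z -0.0002866429577942245
px [260. 181.] n 653 circ 0.5008 -0.3311 0.031 col [42. 56. 31.] bbox mid [ 0.5005 -0.3312  0.0413] ztop 0.0488
px [258. 288.] n 1453 circ 0.6492 -0.3357 0.0499 col [32. 28. 22.] bbox mid [ 0.648  -0.3342  0.0441] ztop 0.0528
[ 0.5041 -0.3292  0.2361]
table z -0.00028795946193364673
px [20. 18.] n 1508 circ 0.3273 -0.6012 0.0309 col [18. 17. 15.] bbox mid [ 0.3273 -0.5989  0.0129] ztop 0.0188
px [421. 163.] n 4836 circ 0.4896 -0.1259 0.0505 col [57. 50. 43.] bbox mid [ 0.4891 -0.1264  0.0103] ztop 0.0129
px [260. 175.] n 1130 circ 0.5016 -0.3312 0.0281 col [46. 65. 37.] bbox mid [ 0.5033 -0.3312  0.0146] ztop 0.0199
px [502. 176.] n 617 circ 0.5035 -0.0138 0.0251 col [54. 35. 23.] bbox mid [ 0.5034 -0.0148  0.0129] ztop 0.018
px [ 25. 259.] n 683 circ 0.6351 -0.6772 0.0543 col [62. 57. 48.] bbox mid [ 0.6352 -0.6672  0.013 ] ztop 0.0196
px [256. 262.] n 518 circ 0.6591 -0.3375 0.0648 col [32. 28. 20.] bbox mid [ 0.6571 -0.3356  0.013 ] ztop 0.0128
px [ 90. 362.] n 177 circ 0.8076 -0.6095 0.0202 col [114. 109. 102.] bbox mid [ 0.8077 -0.6056  0.0129] ztop 0.0173
```

Call:
move_arm --pt "0 0 0 0 -1 10 0" --pt "0 0 0 0 -1.5 30 0" --pt "0 0 0 0 -1.5 55 0" --pt "0 0 0 0 -1.5 80 0" --pt "0 0 0 0 -1.5 105 0" --pt "0 0 0 0 -1.5 130 0" --pt "0 0 0 0 -1.5 150 0" --pt "0 0 0 0 -1.5 168 0" --pt "0 0 0 0 -1.5 182 0" --pt "0 0 0 0 -1.5 192 0" --pt "0 0 0 0 -1.5 198 0" --pt "0 0 0 0 -1.5 198 0"

```text
t: 25.45
tcp_pos: [0.5036, -0.3316, 0.037]
tool_rot: [-0.001, 1.0, 0.001, -0.001]
force: [-0.6, 0.3, -0.1]
finger_gap: 1.003
gripper_force: 0.0
```

Call:
move_arm --pt "0 0 0 0 0 0 0.2" --pt "0 0 0 0 0 0 0.3" --pt "0 0 0 0 0 0 0.5" --pt "0 0 0 0 0 0 0.5" --pt "0 0 0 0 0 0 0.5" --pt "0 0 0 0 0 0 0.5" --pt "0 0 0 0 0 0 0.5"

```text
t: 26.03
tcp_pos: [0.5047, -0.3331, 0.0395]
tool_rot: [-0.0, 1.0, -0.001, 0.001]
force: [0.6, 1.2, 6.1]
finger_gap: 0.729
gripper_force: 33.5
```

Call:
move_arm --pt "0 0 0 0 0 -3 0.5" --pt "0 0 0 0 0 -8 0.5" --pt "0 0 0 0 0 -18 0.5" --pt "0 0 0 0 0 -33 0.5" --pt "0 0 0 0 0 -50 0.5" --pt "0 0 0 0 0 -67 0.5" --pt "0 0 0 0 0 -82 0.5" --pt "0 0 0 0 0 -92 0.5" --pt "0 0 0 0 0 -98 0.5" --pt "0 0 0 0 0 -100 0.5" --pt "0 0 0 0 0 -100 0.5"

```text
t: 26.95
tcp_pos: [0.504, -0.3326, 0.1386]
tool_rot: [-0.0, 1.0, -0.0, 0.0]
force: [-0.5, 1.2, -1.5]
finger_gap: 0.725
gripper_force: 33.1
```

Call:
move_arm --pt "0 0 0 0 7 0 0.5" --pt "0 0 0 1 20 0 0.5" --pt "0 0 0 3 42 0 0.5" --pt "0 0 0 4 68 0 0.5" --pt "0 0 0 5 96 0 0.5" --pt "0 0 0 7 124 0 0.5" --pt "0 0 0 8 151 0 0.5" --pt "0 0 0 10 175 0 0.5" --pt "0 0 0 11 193 0 0.5" --pt "0 0 0 11.5 203 0 0.5" --pt "0 0 0 11.5 207 0 0.5" --pt "0 0 0 11.5 207 0 0.5"

```text
t: 27.95
tcp_pos: [0.4921, -0.1245, 0.138]
tool_rot: [-0.001, 1.0, 0.0, -0.0]
force: [0.1, 0.9, -1.5]
finger_gap: 0.729
gripper_force: 33.2
```

Call:
move_arm --pt "0 0 0 0 0 5 0.5" --pt "0 0 0 0 0 15 0.5" --pt "0 0 0 0 0 30 0.5" --pt "0 0 0 0 0 50 0.5" --pt "0 0 0 0 0 65 0.5" --pt "0 0 0 0 0 75 0.5" --pt "0 0 0 0 0 80 0.5" --pt "0 0 0 0 0 82 0.5" --pt "0 0 0 0 0 82 0.5" --pt "0 0 0 0 0 82 0.5"

```text
t: 28.78
tcp_pos: [0.4928, -0.126, 0.0566]
tool_rot: [-0.0, 1.0, -0.0, 0.0]
force: [-0.5, 0.0, -1.5]
finger_gap: 0.727
gripper_force: 33.2
```

Call:
move_arm --pt "0 0 0 0 0 3 0.5" --pt "0 0 0 0 0 6 0.5" --pt "0 0 0 0 0 8.5 0.5" --pt "0 0 0 0 0 10 0.5" --pt "0 0 0 0 0 10 0.5" --pt "0 0 0 0 0 10 0.5"

```text
t: 29.28
tcp_pos: [0.4927, -0.1257, 0.0475]
tool_rot: [-0.0, 1.0, -0.0, 0.001]
force: [-1.3, -0.3, 9.1]
finger_gap: 0.731
gripper_force: 33.9
```

Call:
move_arm --pt "0 0 0 0 0 0 0.2" --pt "0 0 0 0 0 0 0" --pt "0 0 0 0 0 0 0" --pt "0 0 0 0 0 0 0" --pt "0 0 0 0 0 0 0" --pt "0 0 0 0 0 -8 0" --pt "0 0 0 0 0 -30 0" --pt "0 0 0 0 0 -60 0" --pt "0 0 0 0 0 -95 0" --pt "0 0 0 0 0 -130 0" --pt "0 0 0 0 0 -165 0" --pt "0 0 0 0 0 -190 0"

```text
t: 30.28
tcp_pos: [0.4929, -0.1258, 0.2399]
tool_rot: [-0.0, 1.0, -0.001, 0.002]
force: [0.9, -0.4, -0.2]
finger_gap: 0.999
gripper_force: 0.0
```

```bash
python3 w.py w6.png .033 .14; python3 w.py w6b.png .006 .015
```

```text
[ 0.4953 -0.1268  0.2438]
table z -0.00032455056866817586
px [262. 180.] n 794 circ 0.4889 -0.1265 0.031 col [31. 48. 26.] bbox mid [ 0.4889 -0.1269  0.0456] ztop 0.0569
px [262. 174.] n 216 circ 0.4883 -0.1263 0.0136 col [58. 56. 51.] bbox mid [ 0.4885 -0.1263  0.036 ] ztop 0.0381
px [357. 187.] n 256 circ 0.5036 -0.0113 0.0106 col [109.  73.  45.] bbox mid [ 0.5037 -0.012   0.0418] ztop 0.0495
px [498. 209.] n 1371 circ 0.5281 0.1707 0.0303 col [25. 28. 34.] bbox mid [0.5281 0.1604 0.057 ] ztop 0.0784
px [107. 272.] n 567 circ 0.6243 -0.329 0.0248 col [29. 26. 20.] bbox mid [ 0.6224 -0.3286  0.0419] ztop 0.0492
[ 0.4949 -0.1267  0.2413]
table z -0.0003327853060767583
px [265. 159.] n 2153 circ 0.4895 -0.1257 0.05 col [43. 37. 28.] bbox mid [ 0.4896 -0.1257  0.0103] ztop 0.0131
px [349. 176.] n 579 circ 0.5033 -0.0114 0.0258 col [72. 46. 30.] bbox mid [ 0.5033 -0.0112  0.0103] ztop 0.0132
px [476. 192.] n 1834 circ 0.5293 0.1777 0.0503 col [61. 24. 27.] bbox mid [0.529  0.1659 0.0103] ztop 0.013
px [126. 252.] n 470 circ 0.6224 -0.3286 0.0294 col [29. 26. 18.] bbox mid [ 0.623  -0.3259  0.0097] ztop 0.0126
px [461. 278.] n 698 circ 0.6659 0.167 0.0315 col [128.  83.  36.] bbox mid [0.659  0.167  0.0107] ztop 0.0147
```

View pics/w6.png

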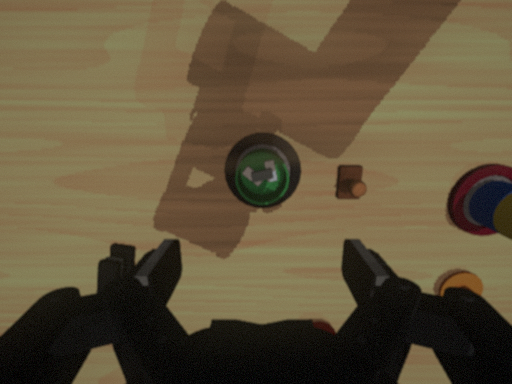

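Wrist view: green is in the black stand at (262,178), rim at 57 mm, and the stamp at (352,184) is untouched. Next is the orange lid.

Call:
move_arm --pt "0 0 0 -8 0 0 0" --pt "0 0 0 -24 25 0 0" --pt "0 0 0 -42 55 0 0" --pt "0 0 0 -60 87 0 0" --pt "0 0 0 -78 120 0 0" --pt "0 0 0 -96 153 0 0" --pt "0 0 0 -114 186 0 0" --pt "0 0 0 -132 218 0 0" --pt "0 0 0 -150 248 0 0" --pt "0 0 0 -165 273 0 0" --pt "0 0 0 -177 293.5 0 0" --pt "0 0 0 -177 293.5 0 0"

```text
t: 31.38
tcp_pos: [0.6704, 0.1726, 0.2333]
tool_rot: [-0.002, 1.0, 0.001, -0.001]
force: [0.2, -0.4, -0.6]
finger_gap: 1.005
gripper_force: 0.0
```

Call:
move_arm --pt "0 0 0 0 0 10 0" --pt "0 0 0 0 0 30 0" --pt "0 0 0 0 0 55 0.1" --pt "0 0 0 0 0 80 0.2" --pt "0 0 0 0 0 105 0.3" --pt "0 0 0 0 0 130 0.4" --pt "0 0 0 0 0 150 0.5" --pt "0 0 0 0 0 165 0.5" --pt "0 0 0 0 0 175 0.5" --pt "0 0 0 0 0 180 0.5" --pt "0 0 0 0 0 180 0.5" --pt "0 0 0 0 0 180 0.5"

```text
t: 32.38
tcp_pos: [0.6693, 0.1675, 0.0563]
tool_rot: [0.0, 1.0, -0.0, -0.0]
force: [-0.5, -0.0, 0.6]
finger_gap: 0.501
gripper_force: 0.0
```

Another 15 mm down, then close.

Call:
move_arm --pt "0 0 0 0 0 5 0.5" --pt "0 0 0 0 0 10 0.5" --pt "0 0 0 0 0 14 0.5" --pt "0 0 0 0 0 15 0.5" --pt "0 0 0 0 0 15 0.65" --pt "0 0 0 0 0 15 0.75" --pt "0 0 0 0 0 15 0.9" --pt "0 0 0 0 0 15 0.9" --pt "0 0 0 0 0 15 0.9" --pt "0 0 0 0 0 15 0.9" --pt "0 0 0 0 0 15 0.9"

```text
t: 33.3
tcp_pos: [0.6694, 0.168, 0.0414]
tool_rot: [-0.0, 1.0, 0.0, 0.0]
force: [0.2, 0.3, 0.4]
finger_gap: 0.241
gripper_force: 29.4
```

Call:
move_arm --pt "0 0 0 0 0 -3 0.9" --pt "0 0 0 0 0 -8 0.9" --pt "0 0 0 0 0 -18 0.9" --pt "0 0 0 0 0 -35 0.9" --pt "0 0 0 0 0 -55 0.9" --pt "0 0 0 0 0 -75 0.9" --pt "0 0 0 0 0 -95 0.9" --pt "0 0 0 0 0 -115 0.9" --pt "0 0 0 0 0 -132 0.9" --pt "0 0 0 0 0 -144 0.9" --pt "0 0 0 0 0 -150 0.9" --pt "0 0 0 0 0 -150 0.9"

```text
t: 34.3
tcp_pos: [0.6702, 0.1681, 0.1935]
tool_rot: [-0.0, 1.0, 0.0, 0.002]
force: [0.8, -0.3, -0.2]
finger_gap: 0.243
gripper_force: 29.4
```

Call:
move_arm --pt "0 0 0 5 -9 0 0.9" --pt "0 0 0 15 -26 0 0.9" --pt "0 0 0 31 -51 0 0.9" --pt "0 0 0 49 -81 0 0.9" --pt "0 0 0 68 -113 0 0.9" --pt "0 0 0 87 -145 0 0.9" --pt "0 0 0 106 -177 0 0.9" --pt "0 0 0 125 -208 0 0.9" --pt "0 0 0 143 -238 0 0.9" --pt "0 0 0 159 -264 0 0.9" --pt "0 0 0 171 -283 0 0.9" --pt "0 0 0 177 -293.5 0 0.9"

```text
t: 35.3
tcp_pos: [0.4895, -0.1274, 0.1901]
tool_rot: [0.001, 1.0, 0.001, -0.002]
force: [-0.3, 0.4, -1.5]
finger_gap: 0.244
gripper_force: 29.5
```

Call:
move_arm --pt "0 0 0 0 0 5 0.9" --pt "0 0 0 0 0 15 0.9" --pt "0 0 0 0 0 30 0.9" --pt "0 0 0 0 0 50 0.9" --pt "0 0 0 0 0 65 0.9" --pt "0 0 0 0 0 75 0.9" --pt "0 0 0 0 0 82 0.9" --pt "0 0 0 0 0 84 0.9" --pt "0 0 0 0 0 84 0.9" --pt "0 0 0 0 0 84 0.9" --pt "0 0 0 0 0 84 0.9"

```text
t: 36.22
tcp_pos: [0.493, -0.1257, 0.108]
tool_rot: [-0.0, 1.0, -0.0, 0.001]
force: [-0.9, 1.0, 0.1]
finger_gap: 0.247
gripper_force: 29.5
```

```bash
python3 - <<'E'
from h import *
a=snap('side')['img'][185:265,170:270,::-1]; b=snap('scene')['img'][95:175,210:310,::-1]
cv2.imwrite('pics/s7.png',cv2.resize(np.hstack([a,b]),(800,320),interpolation=cv2.INTER_CUBIC))
E
```

```text
(no output)
```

View pics/s7.png

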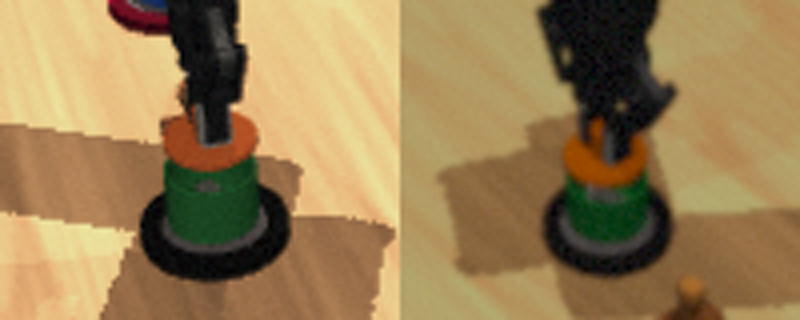

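Both views show the orange lid centred over green (≈211 vs 212 and ≈605 vs 607). I lower it.

Call:
move_arm --pt "0 0 0 0 0 3 0.9" --pt "0 0 0 0 0 6 0.9" --pt "0 0 0 0 0 9 0.9" --pt "0 0 0 0 0 12 0.9" --pt "0 0 0 0 0 14 0.9" --pt "0 0 0 0 0 16 0.9" --pt "0 0 0 0 0 17.5 0.9" --pt "0 0 0 0 0 18.5 0.9" --pt "0 0 0 0 0 18.5 0.9" --pt "0 0 0 0 0 18.5 0.9"

```text
t: 37.15
tcp_pos: [0.4924, -0.1256, 0.0893]
tool_rot: [-0.0, 1.0, -0.0, 0.0]
force: [-1.7, 0.3, 5.6]
finger_gap: 0.245
gripper_force: 30.1
```

Call:
move_arm --pt "0 0 0 0 0 0 0.7" --pt "0 0 0 0 0 0 0.4" --pt "0 0 0 0 0 0 0.4" --pt "0 0 0 0 0 0 0.4" --pt "0 0 0 0 0 0 0.4" --pt "0 0 0 0 0 -8 0.4" --pt "0 0 0 0 0 -30 0.4" --pt "0 0 0 0 0 -60 0.4" --pt "0 0 0 0 0 -95 0" --pt "0 0 0 0 0 -125 0" --pt "0 0 0 0 0 -145 0" --pt "0 0 0 0 0 -150 0"

```text
t: 38.15
tcp_pos: [0.4943, -0.1264, 0.2431]
tool_rot: [-0.0, 1.0, -0.002, 0.004]
force: [0.2, -0.3, 0.3]
finger_gap: 0.997
gripper_force: 0.0
```

Call:
move_arm --pt "0 0 0 0 0 0 0" --pt "0 0 0 0 0 0 0" --pt "0 0 0 0 0 0 0" --pt "0 0 0 0 0 0 0" --pt "0 0 0 0 0 0 0" --pt "0 0 0 0 0 0 0"

```text
t: 38.65
tcp_pos: [0.4921, -0.1255, 0.2378]
tool_rot: [-0.0, 1.0, 0.001, -0.001]
force: [-0.3, 0.0, 0.1]
finger_gap: 1.001
gripper_force: 0.0
```

```bash
python3 w.py w8.png .033 .14; python3 w.py w8b.png .072 .1; python3 -c "
from h import *
snap('side','s8.png')"
```

```text
[ 0.4922 -0.1255  0.238 ]
table z -0.0003244810845648839
px [261. 180.] n 2490 circ 0.4893 -0.1265 0.0315 col [115.  60.  30.] bbox mid [ 0.4893 -0.1266  0.0605] ztop 0.0862
px [357. 190.] n 259 circ 0.5035 -0.0117 0.0104 col [107.  71.  43.] bbox mid [ 0.5035 -0.0123  0.0428] ztop 0.0494
px [498. 211.] n 1376 circ 0.5284 0.1708 0.0304 col [24.5 28.  34. ] bbox mid [0.5284 0.1603 0.0575] ztop 0.0784
px [105. 274.] n 540 circ 0.6224 -0.3295 0.0238 col [27. 25. 19.] bbox mid [ 0.6206 -0.3286  0.0418] ztop 0.0492
[ 0.4923 -0.1256  0.2382]
table z -0.0003277091878203166
px [261. 186.] n 370 circ 0.4899 -0.1264 0.011 col [115.  59.  28.] bbox mid [ 0.49   -0.1262  0.0798] ztop 0.087
px [509. 225.] n 158 circ 0.5349 0.1523 0.0182 col [55. 45. 16.] bbox mid [0.5349 0.1506 0.0763] ztop 0.0802
```

View pics/s8.png

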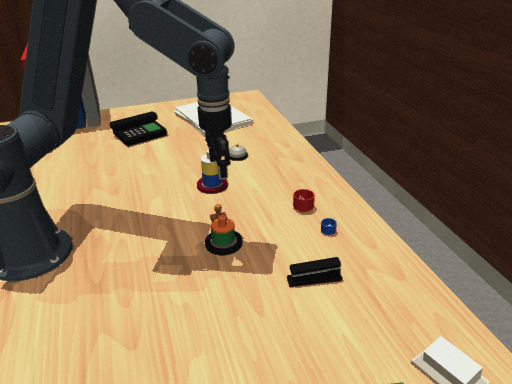

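The side view shows both stacks complete: the burgundy stack at (211,172) and the green pot with its orange lid at (223,235), knob top at 86 mm as expected. The bystanders are in place and the gripper is clear.

```bash
python3 -c "
from station import order
print(order.sign_off())"
```

```text
the job is handed in; nothing more can be done
None
```

I handed the job in at about 39 s: blue, yellow and white lid are stacked on the burgundy stand, green with its orange lid is on the black stand, all at seated height by camera, with the bell, stamp and stapler untouched; the sign-off returned no verdict.

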